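Clean down the vibrating casting plate

TASK

Clean down the vibrating plate: first push the mushroom stop fully in, then put the isolator handle over to off (leaning towards the mushroom), and with both like that use the scraper, never your fingers, to sweep every lump of set plaster off the plate into the trough at its end. Stand the scraper back upright on its plywood board and set the empty wooden mould box upright in the middle of the cleaned plate for the next cast; then throw the isolator back to on, and only then twist the mushroom head round until it has come up again. Leave the pots, the bottle and the roll of tape where they are.

Things in the scene. Friction and masses are not known exactly. Their poses are not given: they have to be found in the camera images.
- isolator (a joint): Isolator handle on the grey station: 0 = off (leans 0.7 rad from vertical towards the mushroom), 1.4 = on (leans 0.7 rad the other way, away from the mushroom). It falls by itself to whichever side of upright it is on; light (under 3 N at the grip).
- isolator_hinge (a point): Middle of the isolator's hinge, 20 mm above the station's top. Axes as the station: the hinge axis is y; the mushroom lies towards +x.
- isolator_grip (a point): Middle of the black grip of the isolator handle, a block 20 mm (in the swing direction) x 26 mm (along the hinge axis) x 40 mm (along the handle), 78 mm from the hinge; the grip's end is 95 mm from the hinge. At joint value q it stands at hinge + 78 mm * (sin(0.7-q) along station x, cos(0.7-q) up).
- stop_plunger (a joint): How far the mushroom is pushed in: 0 = up, 0.008 m = fully in. Needs about 3 to 5 N from above; stays where it is left, until the head is turned.
- stop_head (a joint): Turn of the mushroom's head, 0 at rest, ends at -0.8 and 0.8 rad (positive clockwise from above). With the mushroom in, turning it either way to its end (0.8 rad) makes it climb about 7.5 mm, up again; let go, the head springs back to 0 and stays up.
- stop_top (a point): Middle of the top of the mushroom: a round red head 48 mm across, 24 mm tall (straight rim from 6 to 20 mm below this point), 14 mm clear below the head when up, 6 mm when in. Its middle stands 122 mm above the table when up; axis vertical.
- station: Grey control station, a box fixed to the table, 260 mm (x) x 120 mm (y) x 70 mm tall, origin under its middle. Isolator hinge at x = -65 mm, mushroom at x = +75 mm on its top.
- machine: Vibrating plate with its trough, fixed to the table, 216 mm (x) x 290 mm (y), origin on the table under the middle. The plate (top 70 mm above the table) covers y from -145 to +60 mm; a lip 12 mm high and 8 mm wide runs along its x = -108, x = +108 and y = -145 mm sides, leaving 200 mm between the x lips; the y = +60 mm edge is open and drops into the trough.
- plate (a point): Middle of the plate's top surface (machine x = 0, y = -42.5 mm, 70 mm above the table), axes as the machine.
- trough (a point): Middle of the trough's floor (machine y = +100 mm, 6 mm above the table), axes as the machine. The trough is 200 mm (x) x 80 mm (y) inside; outer walls 55 mm tall, the plate's open edge is 64 mm above its floor.
- rest: Plywood board of the scraper, fixed on the table, 170 mm (x) x 100 mm (y) x 6 mm; origin under its middle, on the table.
- scraper: Wooden scraper block, about 300 g, origin in the middle of its underside: base 130 mm (x) x 44 mm (y) x 22 mm tall, with steel on both long faces; above it an upright handle board 90 mm (x) x 22 mm (y) from 22 to 68 mm height, to be gripped across y. Symmetric both ways.
- mould: Empty wooden mould box, open at the top, about 180 g, 78 mm (x) x 50 mm (y) x 64 mm tall, walls 8 mm, loose; origin in the middle of its underside. Grip it across y.
- lump0: Lump of set plaster, 46 x 32 x 16 mm, about 40 g, origin in the middle of its underside; None if absent (3 to 6 lumps lie on the plate).
- lump1: Lump of set plaster, 40 x 36 x 18 mm, about 40 g, origin in the middle of its underside; None if absent (3 to 6 lumps lie on the plate).
- lump2: Lump of set plaster, 48 x 30 x 14 mm, about 40 g, origin in the middle of its underside; None if absent (3 to 6 lumps lie on the plate).
- lump3: Lump of set plaster, 42 x 34 x 16 mm, about 40 g, origin in the middle of its underside; None if absent (3 to 6 lumps lie on the plate).
- lump4: Lump of set plaster, 38 x 38 x 18 mm, about 40 g, origin in the middle of its underside; None if absent (3 to 6 lumps lie on the plate).
- lump5: Lump of set plaster, 50 x 28 x 16 mm, about 40 g, origin in the middle of its underside; None if absent (3 to 6 lumps lie on the plate).
- pot_a: Bystander, loose: square black plant pot, 75 mm, 82 mm tall; origin under its middle.
- pot_b: Bystander, loose: another square black plant pot, 75 mm, 82 mm tall; origin under its middle.
- bottle: Bystander, loose: clear water bottle, 64 mm across, 200 mm tall; origin under its middle.
- tape: Bystander, loose: roll of tape lying flat, 100 mm across, 25 mm tall; origin under its middle.
There are look-alikes about, which are no part of the job. What is shaped like the lump1 but black or green is not meant.

How it is judged (in metres and radians):
On the way, in this order (a step that is already met when the one before it is completed fails the run):
1. the mushroom stop is pushed fully in while the isolator is still on (value of joint stop_plunger above 0.0065 m and value of joint isolator above 1.2 rad), for 0.2 s.
2. the isolator handle is over at off, the mushroom still in (value of joint isolator below 0.2 rad and value of joint stop_plunger above 0.0065 m), for 0.2 s.
3. every lump lies in the trough, isolator off and mushroom in (all of step 2 and x of lump0 in the frame of trough between -0.105 and 0.105 m and y of lump0 in the frame of trough between -0.045 and 0.045 m and z of each of lump0, lump1, lump2, lump3, lump4, lump5 in the frame of trough below 0.062 m and x of lump1 in the frame of trough between -0.105 and 0.105 m and y of lump1 in the frame of trough between -0.045 and 0.045 m and x of lump2 in the frame of trough between -0.105 and 0.105 m and y of lump2 in the frame of trough between -0.045 and 0.045 m and x of lump3 in the frame of trough between -0.105 and 0.105 m and y of lump3 in the frame of trough between -0.045 and 0.045 m and x of lump4 in the frame of trough between -0.105 and 0.105 m and y of lump4 in the frame of trough between -0.045 and 0.045 m and x of lump5 in the frame of trough between -0.105 and 0.105 m and y of lump5 in the frame of trough between -0.045 and 0.045 m), for 0.3 s.
4. the scraper stands released on its board and the mould box on the plate, isolator off and mushroom in (all of step 2 and x of scraper in the frame of rest between -0.045 and 0.045 m and y of scraper in the frame of rest between -0.04 and 0.04 m and z of scraper in the frame of rest below 0.012 m and angle between scraper's own z axis and vertical below 0.12 rad and linear speed of each of scraper, mould below 0.03 m/s and contact force between the fingers and scraper below 0.1 N and horizontal distance between mould and plate below 0.045 m and z of mould in the frame of plate between -0.006 and 0.006 m and angle between mould's own z axis and vertical below 0.1 rad and contact force between the fingers and mould below 0.1 N), for 0.3 s.
5. the isolator handle is back at on, the mushroom still in (all of step 1), for 0.2 s.
6. the mushroom's head has been twisted ((value of joint stop_head above 0.5 rad or value of joint stop_head below -0.5 rad)), for 0.1 s.
At the end, for the whole second after the job is handed in: Mushroom up (within 2.5 mm), isolator on (above 1.2 rad), all lumps at rest in the trough, scraper released upright on its board (middle within 45 mm in x, 40 mm in y of the board's), mould box released, upright and flat on the plate within 45 mm of its middle (value of joint stop_plunger below 0.0025 m and value of joint isolator above 1.2 rad and x of scraper in the frame of rest between -0.045 and 0.045 m and y of scraper in the frame of rest between -0.04 and 0.04 m and z of scraper in the frame of rest below 0.012 m and angle between scraper's own z axis and vertical below 0.12 rad and linear speed of each of scraper, mould, lump0, lump1, lump2, lump3, lump4, lump5 below 0.03 m/s and contact force between the fingers and scraper below 0.1 N and horizontal distance between mould and plate below 0.045 m and z of mould in the frame of plate between -0.006 and 0.006 m and angle between mould's own z axis and vertical below 0.1 rad and contact force between the fingers and mould below 0.1 N and x of lump0 in the frame of trough between -0.105 and 0.105 m and y of lump0 in the frame of trough between -0.045 and 0.045 m and z of each of lump0, lump1, lump2, lump3, lump4, lump5 in the frame of trough below 0.062 m and x of lump1 in the frame of trough between -0.105 and 0.105 m and y of lump1 in the frame of trough between -0.045 and 0.045 m and x of lump2 in the frame of trough between -0.105 and 0.105 m and y of lump2 in the frame of trough between -0.045 and 0.045 m and x of lump3 in the frame of trough between -0.105 and 0.105 m and y of lump3 in the frame of trough between -0.045 and 0.045 m and x of lump4 in the frame of trough between -0.105 and 0.105 m and y of lump4 in the frame of trough between -0.045 and 0.045 m and x of lump5 in the frame of trough between -0.105 and 0.105 m and y of lump5 in the frame of trough between -0.045 and 0.045 m); the robot touches nothing.
It fails at once if the fingers push a lump of plaster (only the scraper may) (contact force between the fingers and lump0 above 1 N or contact force between the fingers and lump1 above 1 N or contact force between the fingers and lump2 above 1 N or contact force between the fingers and lump3 above 1 N or contact force between the fingers and lump4 above 1 N or contact force between the fingers and lump5 above 1 N).
It fails at once if a pot, the bottle or the roll of tape is moved more than 40 mm or tipped (distance of any of pot_a, pot_b, bottle, tape from where it was at the start of the episode above 0.04 m or angle between any of pot_a, pot_b, bottle, tape's own z axis and vertical above 0.4 rad).
Of lump0, lump1, lump2, lump3, lump4, lump5 only 3 to 6 are there at a start; the rules pass over those that are not, and their reading is None.
At some moment in a run one of scraper may be knocked a few centimetres aside while the robot is not near it.
Once in a run the grip may slacken for a moment while it holds something.
It also fails if it takes over 200 s, if anything falls off the work surface, if the arm or the gripper's body presses on something with over 40 N, if the wrist force passes 120 N, or if a joint passes its speed limit or range.

ROBOT

A 6-joint arm with a two-finger parallel gripper is mounted at the origin on the work surface. World frame = base frame: x ahead of the robot, y to its left, z up, the work surface at z = 0. Lengths are in mm, angles in degrees, forces in N, time in s.
With the tool pointing down it reaches from about 300 to 850 mm from the base axis. Payload 4.2 kg.
Tool frame: the origin (TCP) lies midway between the tips of the shut fingers; the grasp point (between the pads) lies 19 mm behind it; z points along the fingers, y is the line along which they close (so a half turn about z gives the same grasp; the last joint's range is limited). The gripper opens to 91 mm and grips with 3 to 60 N. Pads are 32 mm wide; open, the fingers measure 118 mm over their backs; the gripper's body (76 mm by 178 mm) begins 60 mm behind the grasp point.
Start: joints at [63.885, 18.312, 89.639, -0, 72.044, -1.146], TCP at [242.732, 521.272, 213.976] pointing down, gripper open.
Joint ranges: [-177.97, 177.97], [-48.28, 115.42], [12.27, 149.76], [-77.06, 257.06], [2.81, 150.46], [-146.56, 146.56]. Speed limits (degrees/s): [147.25, 147.25, 180, 180, 180, 180].

INTERFACE

Orientations are given as [roll, pitch, yaw] about the fixed x, y, z axes, in that order (R = Rz(yaw) Ry(pitch) Rx(roll)).
In Python, from workcell import state, grab_frame, camera_model, workorder gives the robot as it stands.
- The arm moves only by the tool carry_out, never from a script. Its argument "commands" is a list of rows, each a list of 7 numbers: the turn, a rotation vector about the tool's x, y, z in degrees, then the shift along the tool's x, y, z in mm, then the opening, from -1 (shut) to 1 (fully open). In form: [[ax, ay, az, dx, dy, dz, hand], ...]. A call has 1 to 20 rows; each row is the pose to reach, as a shift and turn from the pose commanded when the call began, along the tool's axes at that moment; what a row does not reach only later rows make up. A row lasts 1/10 s, in which the tool goes at most 50 mm and 8.59 degrees, less where a joint would pass 70% of its speed; a pose out of reach is approached as far as the arm can. A call with a gripper value outside its range is refused whole. The fingers move at their own pace and stop on an object; "force" is the grip in N (left out, the last holds). Time passes only in rows, so rows that repeat a pose let the fingers close. It gives the time, the measured TCP pose, the force, the opening and the grip force at its end, in the units of the state.
- state(): the state, without advancing time (a new reading comes with each control period).
- grab_frame(name): name is "scene" or "top" or "wrist"; returns the picture (480x640x3 uint8, red, green, blue); there is no depth.
- camera_model(name): a dict with "fx", "fy", "cx", "cy" (pixels), "origin" and "rotation" of the camera in the world; the wrist camera has in their place "mount" (4x4, takes a point from camera to tool coordinates, whose origin is the TCP and whose axes are the flange's). Camera axes: x right, y up, looking along -z (the intrinsics and any distortion apply to the point x, -y, -z); pixel columns grow to the right and rows downward; lengths in mm; the calibration is good to about 2 mm. A picture is of the moment at which its call begins: read the wrist's pose just before it. camera_model takes no time and is no camera call.
- workorder.job_done(): hands the job in; it is judged then, once.
The state is a dict: "time_s": time; "qpos": joint angles; "qvel": joint speeds; "effort": joint torques, N m; "ee_pos": TCP position; "ee_rot": TCP orientation; "force": force on the tool from outside, world axes, zero at the start; "torque": the same for the moment, N m; "gripper_width": finger opening in mm; "gripper_force": force on a finger pad.
Only numpy, scipy, OpenCV 4.12 (cv2) and the standard library are available. Lean on these libraries where they do the work, as an engineer would, in place of code of your own. Each camera call takes 0.05 s, during which the arm holds its last target. There are 200 camera calls.

## Working session

There is one attempt and no reset: what is moved stays moved. The work goes in short steps, Python scripts to look and compute and a tool call to move; the robot and the scene stay as the last step left them, time stands still between calls to the robot, and variables do not carry over. Pictures are saved under pics/ and viewed, at most 18 in all, crops included, and the job is handed in when it is done.

Besides the shell and the picture viewer there is one more tool, called after ">>>" by a JSON object that holds its "method" and its "body", one argument or row to a line. carry_out: Moves the arm, as the interface text tells. Its arguments: {"type":"object","properties":{"commands":{"type":"array"},"force":{"type":"number"}},"required":["commands"]}

```bash
mkdir -p pics; python3 - <<'E'
from workcell import *
import cv2
s=state();print(s)
for n in("scene","top","wrist"):
    print(n,camera_model(n))
    cv2.imwrite(f"pics/{n}0.png",grab_frame(n)[:,:,::-1])
E
```

```text
{'time_s': 0.0, 'qpos': array([ 6.38863467e+01,  1.83544276e+01,  8.97070278e+01, -6.72555226e-04,
        7.20436995e+01, -1.14578368e+00]), 'qvel': array([ 0.00506149,  0.05338285, -0.04334885,  0.07782544, -0.13632633,
       -0.03646322]), 'effort': array([-3.67201437e-04, -4.12462449e+01, -2.31974959e+01,  7.26316497e-02,
        4.58185840e-02, -1.43249358e-04]), 'ee_pos': array([242.49134314, 520.80675977, 213.08813839]), 'ee_rot': array([-1.79894853e+02, -1.46342602e-03,  1.55032337e+02]), 'force': array([0.00180055, 0.3243151 , 0.13903582]), 'torque': array([ 0.00785297,  0.02615528, -0.02980847]), 'gripper_force': 0.0, 'gripper_width': 91.21756785406488}
scene {'fx': 568.0955399469443, 'fy': 568.0955399469443, 'cx': 318.79444045796305, 'cy': 230.77306438267755, 'origin': array([1247.01111799,  638.33127481,  939.16821411]), 'rotation': array([ 49.66153311,   1.1511551 , 131.64878307])}
top {'fx': 479.3919847572439, 'fy': 479.3919847572439, 'cx': 322.59122214911355, 'cy': 236.6602429918159, 'origin': array([ 336.79142752,    8.74329199, 1151.47128544]), 'rotation': array([  9.46210145,  -1.41325388, -89.30151082])}
wrist {'fx': 355.94077655630593, 'fy': 355.94077655630593, 'cx': 319.2413116255687, 'cy': 237.86645844705168, 'mount': array([[-5.66798837e-04,  9.60801336e-01,  2.77237211e-01,
         7.90805270e+01],
       [ 9.99999813e-01,  6.08204197e-04, -6.33561211e-05,
        -2.52764839e-01],
       [-2.29489481e-04,  2.77237123e-01, -9.60801501e-01,
        -1.70925832e+02],
       [ 0.00000000e+00,  0.00000000e+00,  0.00000000e+00,
         1.00000000e+00]])}
```

View pics/scene0.png

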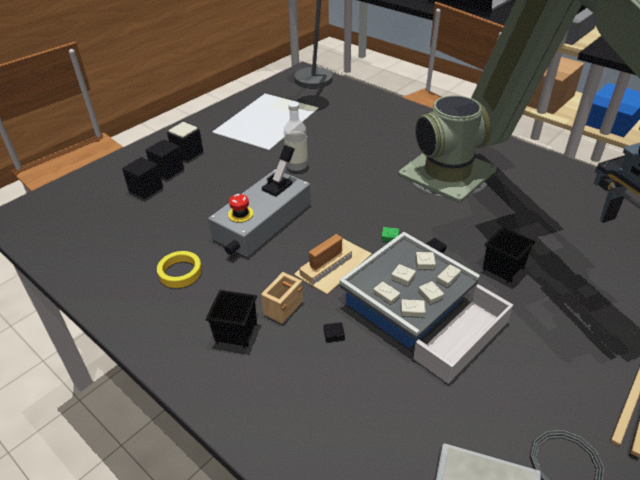

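View pics/top0.png

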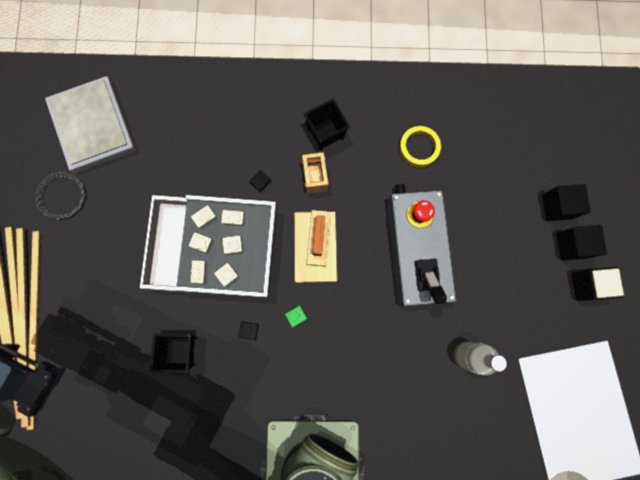

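The top view shows the machine at (208,245) with its trough on the left and six pale lumps. The scraper is on its board at (318,240), the mould at (315,172) and the station at (422,248), with the mushroom at (424,211) and the isolator at (430,275).

Look-alikes:
- **Lumps:** black blocks at (260,181) and (248,330), and a green one at (296,316). None of these is a lump. The real ones are the six cream pieces on the plate.
- **Mould and pots:** the black pots at (326,123) and (174,351) could be taken for the mould. The mould is the wooden box at (315,172).

I'll check the choice in one close crop.

```bash
cat > h.py <<'E'
import numpy as np, cv2
from scipy.spatial.transform import Rotation as R
from workcell import *
def cam(n):
    m=camera_model(n)
    if 'mount' in m:
        s=state(); T=np.eye(4); T[:3,:3]=R.from_euler('xyz',s['ee_rot'],degrees=True).as_matrix(); T[:3,3]=s['ee_pos']
        W=T@np.array(m['mount']); return m,W[:3,:3],W[:3,3]
    return m,R.from_euler('xyz',m['rotation'],degrees=True).as_matrix(),np.array(m['origin'])
def px2w(c,u,v,z):
    m,A,o=c; d=A@np.array([(u-m['cx'])/m['fx'],-(v-m['cy'])/m['fy'],-1]); return o+d*(z-o[2])/d[2]
def w2px(c,p):
    m,A,o=c; q=A.T@(np.array(p,float)-o); return m['cx']-m['fx']*q[0]/q[2], m['cy']+m['fy']*q[1]/q[2]
E
python3 - <<'E'
import cv2
a=cv2.imread("pics/top0.png")[150:320,135:465]
cv2.imwrite("pics/topc.png",cv2.resize(a,None,fx=2.4,fy=2.4,interpolation=cv2.INTER_CUBIC))
E
```

```text
(no output)
```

View pics/topc.png

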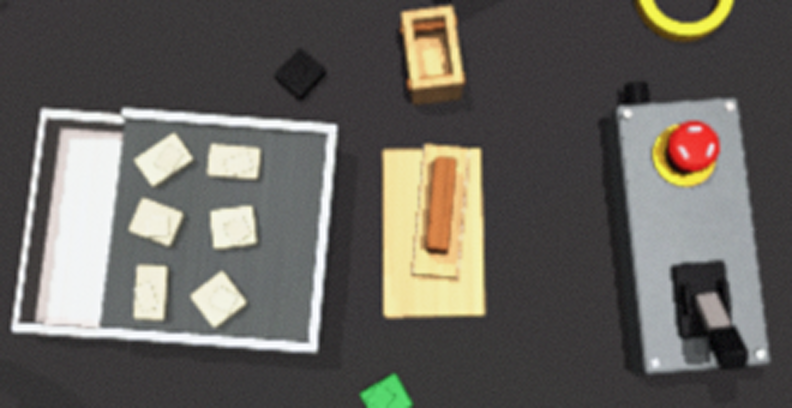

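```bash
python3 - <<'E'
from h import *
from scipy.optimize import least_squares
c=cam('top')
def fit(name,obj,pix,yaw0):
    pix=np.array([((u+.5)/2.4-.5+135,(v+.5)/2.4-.5+150) for u,v in pix]); obj=np.array(obj,float)
    def W(p): 
        a=p[2];return np.c_[obj[:,0]*np.cos(a)-obj[:,1]*np.sin(a)+p[0],obj[:,0]*np.sin(a)+obj[:,1]*np.cos(a)+p[1],obj[:,2]]
    f=lambda p:np.ravel([w2px(c,w) for w in W(p)]-pix)
    g=px2w(c,*pix.mean(0),obj[:,2].mean())
    r=least_squares(f,[g[0],g[1],np.radians(yaw0)])
    print(name,r.x[:2].round(1),np.degrees(r.x[2]).round(1),'res',r.fun.round(1))
    return W(r.x)
# image up=+x world, left=+y
def rect(lx,ly,z): # corner order: (+x... in obj coords) ++, +-, --, -+
    return [(lx/2,ly/2,z),(lx/2,-ly/2,z),(-lx/2,-ly/2,z),(-lx/2,ly/2,z)]
# image TL=+X+Y, TR=+X-Y, BR=-X-Y, BL=-X+Y (world)
# station: mushroom (+x) toward image up => yaw~0
fit('station',rect(260,120,70),[(615,107),(737,100),(769,363),(646,373)],0)
fit('machine',[(108,145,55),(108,-145,82),(-108,-145,82),(-108,145,55),(108,60,82)],[(42,110),(337,124),(317,351),(13,331),(122,109)],0)
fit('rest',rect(170,100,6),[(383,149),(482,149),(486,316),(384,316)],0)
fit('scr handle',rect(90,22,74),[(433,157),(455,157),(447,252),(426,250)],0)
fit('scr base',rect(130,44,28),[(425,145),(470,148),(458,277),(413,273)],0)
fit('mould',rect(78,50,64),[(402,10),(453,6),(464,92),(410,97)],0)
for n,u,v in [('a',164,160),('b',234,162),('c',155,222),('d',233,227),('e',151,293),('f',218,299)]:
    p=px2w(c,135+u/2.4,150+v/2.4,86);print(n,p[:2].round(0))
print('stop',px2w(c,135+693/2.4,150+146/2.4,122).round(1))
print('grip end',px2w(c,135+735/2.4,150+350/2.4,160).round(1))
for n,u,v,z in [('pota',326,123,82),('potb',174,351,82),('tape',421,146,25),('bottle',497,363,200),('bott base',470,352,0)]: print(n,px2w(c,u,v,z).round(0))
E
```

```text
station [ 497.5 -245.9] 5.4 res [ 0.  -0.5  0.  -1.4  0.7  0.8 -0.8  1. ]
machine [495.7 244.3] -3.2 res [-0.2 -0.4  0.2 -0.1  0.4  0.3 -0.2  0.3 -0.1 -0.2]
rest [ 5.045e+02 -2.000e-01] 1.5 res [ 0.3  0.1 -0.  -0.2 -0.4 -0.2  0.2  0.3]
scr handle [521.4  -5.5] -3.6 res [-0.2 -0.2  0.1  0.6  0.5 -0.2 -0.4 -0.2]
scr base [522.8  -7.4] -4.4 res [ 0.2 -0.3 -0.3  0.1 -0.   0.1  0.1  0.1]
mould [674.7   4.3] 6.8 res [ 0.4  2.3  0.2  2.  -0.9 -2.1  0.4 -2.1]
a [556. 254.]
b [555. 189.]
c [497. 259.]
d [493. 187.]
e [431. 260.]
f [426. 198.]
stop [ 570.2 -237.4  122. ]
grip end [ 382.3 -260.6  160. ]
pota [787. -20.  82.]
potb [260. 302.  82.]
tape [ 756. -257.   25.]
bottle [ 252. -355.  200.]
bott base [ 259. -369.    0.]
```

```bash
cat >> h.py <<'E'
def to(*ts):
    s=state(); A=R.from_euler('xyz',s['ee_rot'],degrees=True); print(s['time_s'],'pos',s['ee_pos'].round(1),'rot',s['ee_rot'].round(1),'F',s['force'].round(1),'w',round(s['gripper_width'],1),'gf',round(s['gripper_force'],1))
    for x,y,z,yaw in ts:
        B=R.from_euler('xyz',[180,0,yaw],degrees=True)
        print('turn',(A.inv()*B).as_rotvec(degrees=True).round(1),'shift',A.inv().apply(np.array([x,y,z])-s['ee_pos']).round(1))
E
python3 -c "
from h import *
to((571.5,-238,190,185.4))"
```

```text
0.15 pos [242.6 520.9 213.3] rot [-179.9   -0.   155. ] F [ 0.1 -0.2  0.7] w 91.2 gf 0.0
turn [ -0.1  -0.  -30.4] shift [-618.6 -549.1   24. ]
```

>>> {"method": "carry_out", "body": {
  "commands": [
    [0,0,-30.4,-619,-549,24,-1],
    [0,0,-30.4,-619,-549,24,-1],
    [0,0,-30.4,-619,-549,24,-1],
    [0,0,-30.4,-619,-549,24,-1],
    [0,0,-30.4,-619,-549,24,-1],
    [0,0,-30.4,-619,-549,24,-1],
    [0,0,-30.4,-619,-549,24,-1],
    [0,0,-30.4,-619,-549,24,-1],
    [0,0,-30.4,-619,-549,24,-1],
    [0,0,-30.4,-619,-549,24,-1],
    [0,0,-30.4,-619,-549,24,-1],
    [0,0,-30.4,-619,-549,24,-1],
    [0,0,-30.4,-619,-549,24,-1],
    [0,0,-30.4,-619,-549,24,-1],
    [0,0,-30.4,-619,-549,24,-1],
    [0,0,-30.4,-619,-549,24,-1],
    [0,0,-30.4,-619,-549,24,-1],
    [0,0,-30.4,-619,-549,24,-1],
    [0,0,-30.4,-619,-549,24,-1],
    [0,0,-30.4,-619,-549,24,-1]
  ],
  "force": 20
}}

```text
time_s: 2.15
ee_pos: [571.6, -236.7, 189.7]
ee_rot: [179.9, -0.0, -174.5]
force: [0.9, -0.5, 0.2]
gripper_width: 0.6
gripper_force: 0.0
```

```bash
python3 -c "
from h import *
to((571.5,-238,130,185.4),(571.5,-238,112,185.4))
c=cam('wrist');print(w2px(c,(571.5,-238.2,122)),w2px(c,(382.8,-256.7,150)))
cv2.imwrite('pics/w1.png',grab_frame('wrist')[:,:,::-1])"
```

```text
2.15 pos [ 571.6 -236.7  189.7] rot [ 179.9   -0.  -174.5] F [ 0.9 -0.5  0.2] w 0.6 gf 0.0
turn [ 0.1 -0.   0.1] shift [ 0.1 -1.4 59.7]
turn [ 0.1 -0.   0.1] shift [ 0.1 -1.4 77.7]
(np.float64(316.85371618617506), np.float64(251.60983647243643)) (np.float64(314.6777774293698), np.float64(-103.40007024141886))
```

View pics/w1.png

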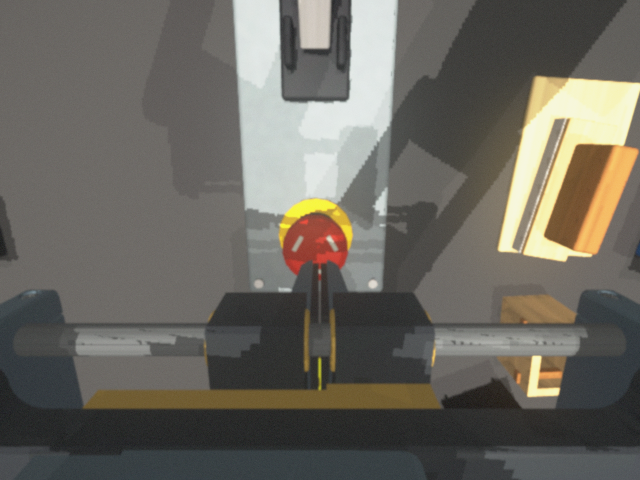

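The mushroom head shows at (316,245), against a prediction of (317,251). That's within about 3 mm, so the station fit is good and I'll push it in.

>>> {"method": "carry_out", "body": {
  "commands": [
    [0,0,0,1,-1,30,-1],
    [0,0,0,1,-1,55,-1],
    [0,0,0,1,-1,62,-1],
    [0,0,0,1,-1,65,-1],
    [0,0,0,1,-1,68,-1],
    [0,0,0,1,-1,70,-1],
    [0,0,0,1,-1,72,-1],
    [0,0,0,1,-1,74,-1],
    [0,0,0,1,-1,75.5,-1],
    [0,0,0,1,-1,76,-1],
    [0,0,0,1,-1,76.5,-1],
    [0,0,0,1,-1,76.5,-1]
  ]
}}

```text
time_s: 3.4
ee_pos: [571.9, -238.8, 113.9]
ee_rot: [-180.0, 0.1, -174.6]
force: [1.1, 0.7, 3.4]
gripper_width: 0.7
gripper_force: 2.2
```

>>> {"method": "carry_out", "body": {
  "commands": [
    [0,0,0,0,0,0.7,-1],
    [0,0,0,0,0,1.4,-1],
    [0,0,0,0,0,2,-1],
    [0,0,0,0,0,2,-1],
    [0,0,0,0,0,2,-1],
    [0,0,0,0,0,2,-1]
  ]
}}

```text
time_s: 4.0
ee_pos: [572.0, -238.9, 113.6]
ee_rot: [-179.9, 0.2, -174.6]
force: [-0.7, 2.0, 12.5]
gripper_width: 0.6
gripper_force: 6.3
```

>>> {"method": "carry_out", "body": {
  "commands": [
    [0,0,0,0,0,-48,-1],
    [0,0,0,0,0,-95,-1],
    [0,0,0,48,0,-100,-1],
    [0,0,0,96,0,-100,-1],
    [0,0,0,144,0,-100,-1],
    [0,0,0,192,0,-100,-1],
    [0,0,0,240,0,-100,-1],
    [0,0,0,247,0,-100,-1],
    [0,0,0,247,0,-60,-1],
    [0,0,0,247,0,-28,-1],
    [0,0,0,247,0,-28,-1],
    [0,0,0,227,0,-28,-1],
    [0,0,0,207,0,-28,-1],
    [0,0,0,190,0,-28,-1],
    [0,0,0,175,0,-28,-1],
    [0,0,0,160,0,-28,-1],
    [0,0,0,145,0,-28,-1],
    [0,0,0,130,0,-28,-1],
    [0,0,0,122,0,-28,-1],
    [0,0,0,122,0,-28,-1]
  ]
}}

```text
time_s: 6.0
ee_pos: [446.0, -250.6, 139.0]
ee_rot: [180.0, -0.7, -174.4]
force: [-11.9, -2.6, 7.4]
gripper_width: 0.0
gripper_force: 6.8
```

>>> {"method": "carry_out", "body": {
  "commands": [
    [0,0,0,10,0,0,-1],
    [0,0,0,25,0,0,-1],
    [0,0,0,25,0,-40,-1],
    [0,0,0,25,0,-90,-1],
    [0,0,0,25,0,-110,-1],
    [0,0,0,25,0,-110,-1]
  ]
}}

```text
time_s: 6.6
ee_pos: [426.1, -253.8, 253.1]
ee_rot: [-179.7, 0.4, -174.6]
force: [0.0, -0.6, -0.1]
gripper_width: 0.7
gripper_force: 0.0
```

```bash
python3 -c "
from h import *
to((520,-6,220,176))
cv2.imwrite('pics/s1.png',cv2.resize(grab_frame('scene')[120:400,180:520,::-1],None,fx=2,fy=2))"
```

```text
6.6 pos [ 426.1 -253.8  253.1] rot [-179.7    0.4 -174.6] F [ 0.  -0.6 -0.1] w 0.7 gf 0.0
turn [-0.2  0.4  9.4] shift [-116.6  238.    32.8]
```

View pics/s1.png

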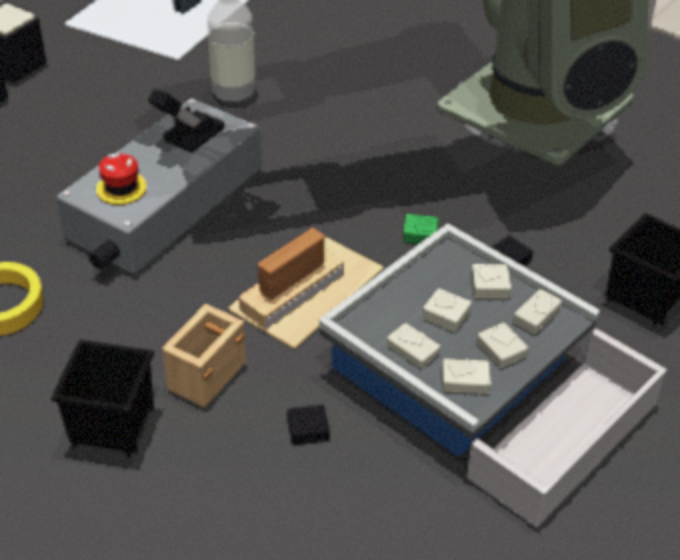

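The handle now leans towards the mushroom, at (170,105) in the crop, with the red head down. The scraper is still on its board, so I'll move over it.

>>> {"method": "carry_out", "body": {
  "commands": [
    [0,0,9.4,-40,80,30,1],
    [0,0,9.4,-80,160,30,1],
    [0,0,9.4,-117,238,33,1],
    [0,0,9.4,-117,238,33,1],
    [0,0,9.4,-117,238,33,1],
    [0,0,9.4,-117,238,80,1],
    [0,0,9.4,-117,238,105,1],
    [0,0,9.4,-117,238,105,1]
  ]
}}

```text
time_s: 7.45
ee_pos: [514.4, -3.7, 139.0]
ee_rot: [-180.0, -0.7, 176.1]
force: [-0.5, 0.2, 0.4]
gripper_width: 61.6
gripper_force: 0.0
```

```bash
python3 -c "
from h import *
to((522,-6,35,176))
c=cam('wrist')
for d in [(45,11),(45,-11),(-45,-11),(-45,11)]:
  a=np.radians(-4);print(np.round(w2px(c,(522+d[0]*np.cos(a)-d[1]*np.sin(a),-6+d[0]*np.sin(a)+d[1]*np.cos(a),74))))
cv2.imwrite('pics/w2.png',grab_frame('wrist')[:,:,::-1])"
```

```text
7.45 pos [514.4  -3.7 139. ] rot [-180.    -0.7  176.1] F [-0.5  0.2  0.4] w 61.6 gf 0.0
turn [-0.  -0.7  0.1] shift [ -9.1  -1.7 103.9]
[332. 322.]
[302. 322.]
[300. 201.]
[333. 201.]
```

View pics/w2.png

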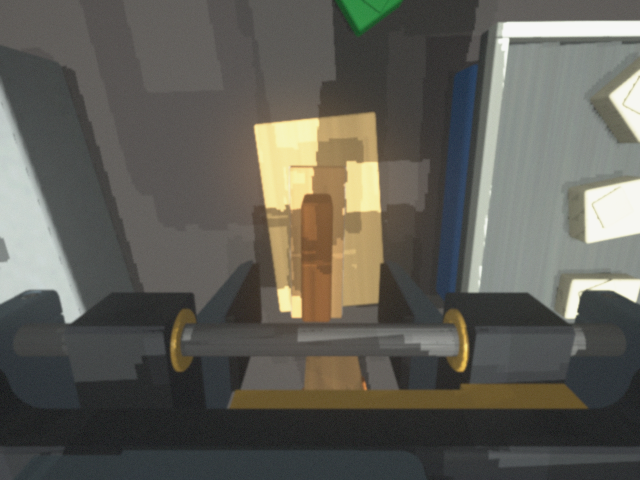

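The handle top edge is at (302–332,195) against a prediction of (300–333,201), so I'm aligned. Next I'll descend and grip.

>>> {"method": "carry_out", "body": {
  "commands": [
    [0,-0.3,0,-9,-2,0,1],
    [0,-0.3,0,-9,-2,30,1],
    [0,-0.3,0,-9,-2,60,1],
    [0,-0.3,0,-9,-2,85,1],
    [0,-0.3,0,-9,-2,100,1],
    [0,-0.3,0,-9,-2,103,1],
    [0,-0.3,0,-9,-2,103,0],
    [0,-0.3,0,-9,-2,103,-1],
    [0,-0.3,0,-9,-2,103,-1],
    [0,-0.3,0,-9,-2,103,-1],
    [0,-0.3,0,-9,-2,103,-1],
    [0,-0.3,0,-9,-2,103,-1],
    [0,-0.3,0,-9,-2,103,-1],
    [0,-0.3,0,-9,-2,103,-1]
  ],
  "force": 45
}}

```text
time_s: 8.9
ee_pos: [527.7, -7.3, 41.4]
ee_rot: [180.0, 0.3, 176.0]
force: [-0.8, 0.3, 0.5]
gripper_width: 29.8
gripper_force: 0.0
```

```bash
python3 -c "
from h import *
to((522,-6,150,176))"
```

```text
8.9 pos [527.7  -7.3  41.4] rot [180.    0.3 176. ] F [-0.8  0.3  0.5] w 29.8 gf 0.0
turn [0.  0.3 0. ] shift [   5.2    0.9 -108.6]
```

>>> {"method": "carry_out", "body": {
  "commands": [
    [0,0,0,5,1,3,0],
    [0,0,0,5,1,6,0],
    [0,0,0,5,1,6,-1],
    [0,0,0,5,1,6,-1],
    [0,0,0,5,1,6,-1],
    [0,0,0,5,1,6,-1],
    [0,0,0,5,1,6,-1]
  ],
  "force": 45
}}

```text
time_s: 9.6
ee_pos: [522.9, -6.0, 35.4]
ee_rot: [180.0, 0.3, 176.0]
force: [1.4, 0.0, -0.6]
gripper_width: 21.7
gripper_force: 45.0
```

>>> {"method": "carry_out", "body": {
  "commands": [
    [0,0,0,0,0,-20,-1],
    [0,0,0,0,0,-60,-1],
    [0,0,0,0,0,-100,-1],
    [0,0,0,0,0,-125,-1],
    [0,0,-0.8,0,40,-125,-1],
    [0,0,-0.8,0,80,-125,-1],
    [0,0,-0.8,0,120,-125,-1],
    [0,0,-0.8,0,137,-125,-1],
    [0,0,-0.8,0,137,-125,-1],
    [0,0,-0.8,0,137,-125,-1],
    [0,0,-0.8,0,137,-125,-1]
  ]
}}

```text
time_s: 10.7
ee_pos: [531.3, 129.7, 160.1]
ee_rot: [-180.0, 0.3, 176.8]
force: [-0.4, 0.4, -2.8]
gripper_width: 21.9
gripper_force: 45.0
```

```bash
cat >> h.py <<'E'
def mach(x,y,z,yaw=176.8):
    a=np.radians(-3.2); return (495.7+x*np.cos(a)-y*np.sin(a),244.3+x*np.sin(a)+y*np.cos(a),z,yaw)
E
python3 -c "
from h import *
to(mach(32,-112,120),mach(32,-112,101),mach(32,52,101))
m,A,o=c=cam('wrist')
cv2.imwrite('pics/w3.png',grab_frame('wrist')[:,:,::-1])
for l in (-100,100):
  print([np.round(w2px(c,mach(l,y,82)[:3])) for y in (-137,60)])
cv2.imwrite('pics/t3.png',grab_frame('top')[:,:,::-1])
"
```

```text
10.7 pos [531.3 129.7 160.1] rot [-180.     0.3  176.8] F [-0.4  0.4 -2.8] w 21.9 gf 45.0
turn [-0.   0.3 -0. ] shift [10.1  0.5 40.1]
turn [-0.   0.3 -0. ] shift [10.2  0.5 59.1]
turn [-0.   0.3 -0. ] shift [ 10.2 164.5  59. ]
[array([280.,  29.]), array([597.,  29.])]
[array([288., 318.]), array([541., 318.])]
```

View pics/w3.png

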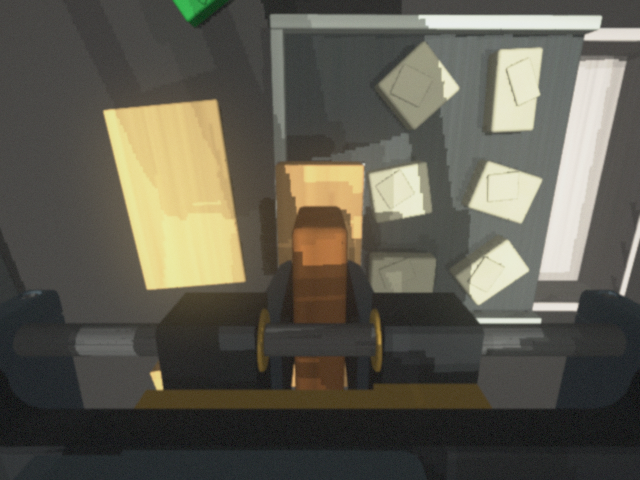

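Scraper held, with the lip's inner edge at column 282 (predicted 280). The nearest lump edges are at column 370, about 77 mm behind the plate centre. There's room to set down at machine y = −107.

>>> {"method": "carry_out", "body": {
  "commands": [
    [0,0,0,12,5.5,0,-1],
    [0,0,0,12,5.5,0,-1],
    [0,0,0,12,5.5,15,-1],
    [0,0,0,12,5.5,30,-1],
    [0,0,0,12,5.5,40,-1],
    [0,0,0,12,5.5,48,-1],
    [0,0,0,12,5.5,53,-1],
    [0,0,0,12,5.5,56,-1],
    [0,0,0,12,5.5,57.5,-1],
    [0,0,0,12,5.5,58,-1],
    [0,0,0,12,5.5,58,-1]
  ]
}}

```text
time_s: 11.9
ee_pos: [520.5, 136.9, 102.7]
ee_rot: [180.0, 0.3, 176.8]
force: [-0.1, -0.7, -2.1]
gripper_width: 22.0
gripper_force: 45.0
```

```bash
python3 -c "
from h import *
to(mach(30,-107,101),mach(30,52,101))"
```

```text
11.9 pos [520.5 136.9 102.7] rot [180.    0.3 176.8] F [-0.1 -0.7 -2.1] w 22.0 gf 45.0
turn [0.  0.3 0. ] shift [ 0.7 -1.2  1.7]
turn [0.  0.3 0. ] shift [  0.7 157.8   1.7]
```

>>> {"method": "carry_out", "body": {
  "commands": [
    [0,0,0,0,0,1,-1],
    [0,0,0,0,5,1.5,-1],
    [0,0,0,0,11,1.5,-1],
    [0,0,0,0,17,1.5,-1],
    [0,0,0,0,23,1.5,-1],
    [0,0,0,0,29,1.5,-1],
    [0,0,0,0,35,1.5,-1],
    [0,0,0,0,41,1.5,-1],
    [0,0,0,0,47,1.5,-1],
    [0,0,0,0,53,1.5,-1],
    [0,0,0,0,59,1.5,-1],
    [0,0,0,0,65,1.5,-1],
    [0,0,0,0,71,1.5,-1],
    [0,0,0,0,77,1.5,-1],
    [0,0,0,0,83,1.5,-1],
    [0,0,0,0,89,1.5,-1]
  ]
}}

```text
time_s: 13.5
ee_pos: [525.2, 226.3, 100.8]
ee_rot: [180.0, 0.3, 176.8]
force: [0.9, -0.4, -1.0]
gripper_width: 22.0
gripper_force: 45.0
```

```bash
python3 -c "
from h import *
to(mach(30,52,101.5))
cv2.imwrite('pics/w4.png',grab_frame('wrist')[:,:,::-1])"
```

```text
13.5 pos [525.2 226.3 100.8] rot [180.    0.3 176.8] F [ 0.9 -0.4 -1. ] w 22.0 gf 45.0
turn [0.  0.3 0. ] shift [ 0.4 68.4 -0.7]
```

View pics/w4.png

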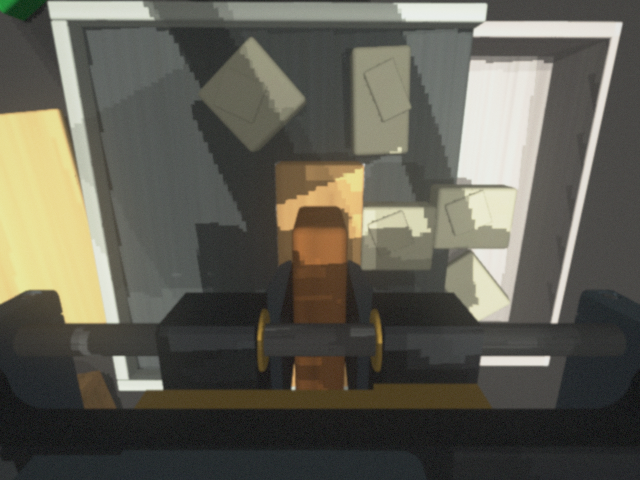

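The sweep is pushing cleanly. One lump is teetering over the edge at (475,215), another at (475,285), and the fingers are clear, so I'll carry on over the edge.

>>> {"method": "carry_out", "body": {
  "commands": [
    [0,0,0,0,4,-0.3,-1],
    [0,0,0,0,8,-0.3,-1],
    [0,0,0,0,13,-0.3,-1],
    [0,0,0,0,18,-0.3,-1],
    [0,0,0,0,23,-0.3,-1],
    [0,0,0,0,28,-0.3,-1],
    [0,0,0,0,33,-0.3,-1],
    [0,0,0,0,38,-0.3,-1],
    [0,0,0,0,43,-0.3,-1],
    [0,0,0,0,48,-0.3,-1],
    [0,0,0,0,53,-0.3,-1],
    [0,0,0,0,58,-0.3,-1],
    [0,0,0,0,63,-0.3,-1],
    [0,0,0,0,68,-0.3,-1],
    [0,0,0,0,71,-0.3,-1],
    [0,0,0,0,71,-0.3,-1],
    [0,0,0,0,71,-0.3,-1]
  ]
}}

```text
time_s: 15.25
ee_pos: [529.0, 296.5, 101.1]
ee_rot: [-180.0, 0.3, 176.8]
force: [-0.1, 0.7, -2.2]
gripper_width: 21.7
gripper_force: 45.0
```

```bash
python3 -c "
from h import *
to(mach(30,52,170),mach(-31,-107,170),mach(-31,-107,102.5))
cv2.imwrite('pics/w5.png',grab_frame('wrist')[:,:,::-1])"
```

```text
15.25 pos [529.  296.5 101.1] rot [-180.     0.3  176.8] F [-0.1  0.7 -2.2] w 21.7 gf 45.0
turn [-0.   0.3  0. ] shift [  0.   -2.  -68.9]
turn [-0.   0.3  0. ] shift [  61.1 -161.   -69.2]
turn [-0.   0.3  0. ] shift [  61.5 -161.    -1.7]
```

View pics/w5.png

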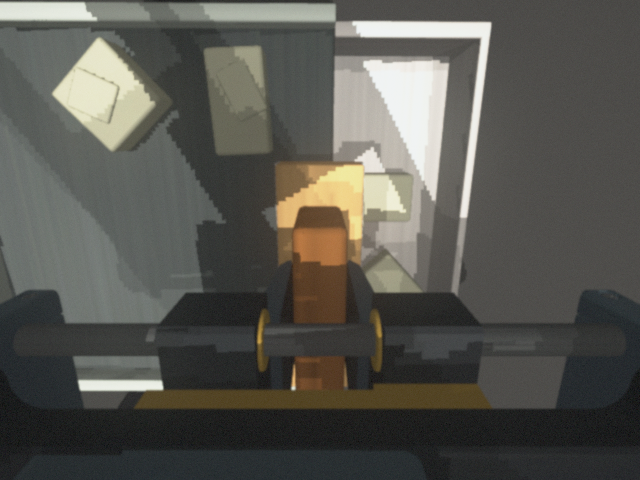

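The first lane is clear and lumps are visible in the trough at (387,197) and (390,270). Two remain, at (110,95) and (238,100), so I'll run the second lane.

>>> {"method": "carry_out", "body": {
  "commands": [
    [0,0,0,0,0,-20,-1],
    [0,0,0,0,0,-45,-1],
    [0,0,0,0,0,-69,-1],
    [0,0,0,0,0,-69,-1],
    [0,0,0,20,-40,-69,-1],
    [0,0,0,40,-80,-69,-1],
    [0,0,0,61,-120,-69,-1],
    [0,0,0,61,-161,-69,-1],
    [0,0,0,61,-161,-69,-1],
    [0,0,0,61,-161,-69,-1],
    [0,0,0,61,-161,-50,-1],
    [0,0,0,61,-161,-35,-1],
    [0,0,0,61,-161,-22,-1],
    [0,0,0,61,-161,-12,-1],
    [0,0,0,61,-161,-6,-1],
    [0,0,0,61,-161,-2,-1],
    [0,0,0,61,-161,-2,-1]
  ]
}}

```text
time_s: 17.0
ee_pos: [459.2, 139.5, 102.5]
ee_rot: [-180.0, 0.3, 176.8]
force: [-0.3, -0.2, -1.2]
gripper_width: 21.4
gripper_force: 45.0
```

```bash
python3 -c "
from h import *
to(mach(-31,-107,101),mach(-31,52,101))"
```

```text
17.0 pos [459.2 139.5 102.5] rot [-180.     0.3  176.8] F [-0.3 -0.2 -1.2] w 21.4 gf 45.0
turn [-0.   0.3  0. ] shift [ 0.5 -0.3  1.5]
turn [-0.   0.3  0. ] shift [  0.3 158.7   1.5]
```

>>> {"method": "carry_out", "body": {
  "commands": [
    [0,0,0,0,0,1,-1],
    [0,0,0,0,5,1,-1],
    [0,0,0,0,11,1,-1],
    [0,0,0,0,17,1,-1],
    [0,0,0,0,23,1,-1],
    [0,0,0,0,29,1,-1],
    [0,0,0,0,35,1,-1],
    [0,0,0,0,41,1,-1],
    [0,0,0,0,47,1,-1],
    [0,0,0,0,53,1,-1],
    [0,0,0,0,59,1,-1],
    [0,0,0,0,65,1,-1],
    [0,0,0,0,71,1,-1],
    [0,0,0,0,77,1,-1],
    [0,0,0,0,83,1,-1],
    [0,0,0,0,89,1,-1]
  ]
}}

```text
time_s: 18.6
ee_pos: [464.2, 228.6, 101.8]
ee_rot: [180.0, 0.3, 176.8]
force: [-0.3, 0.1, -1.7]
gripper_width: 21.9
gripper_force: 45.0
```

>>> {"method": "carry_out", "body": {
  "commands": [
    [0,0,0,0,4,0,-1],
    [0,0,0,0,8,0,-1],
    [0,0,0,0,13,0,-1],
    [0,0,0,0,18,0,-1],
    [0,0,0,0,23,0,-1],
    [0,0,0,0,28,0,-1],
    [0,0,0,0,33,0,-1],
    [0,0,0,0,38,0,-1],
    [0,0,0,0,43,0,-1],
    [0,0,0,0,48,0,-1],
    [0,0,0,0,53,0,-1],
    [0,0,0,0,58,0,-1],
    [0,0,0,0,63,0,-1],
    [0,0,0,0,68,0,-1],
    [0,0,0,0,70,0,-1],
    [0,0,0,0,70,0,-1],
    [0,0,0,0,70,0,-1]
  ]
}}

```text
time_s: 20.3
ee_pos: [468.0, 297.9, 101.8]
ee_rot: [-180.0, 0.3, 176.8]
force: [-0.4, -1.1, -2.8]
gripper_width: 21.9
gripper_force: 45.0
```

>>> {"method": "carry_out", "body": {
  "commands": [
    [0,0,0,0,0,-20,-1],
    [0,0,0,0,0,-45,-1],
    [0,0,0,0,0,-80,-1],
    [0,0,0,0,-20,-80,-1],
    [0,0,0,-10,-60,-80,-1],
    [0,0,0,-25,-110,-80,-1],
    [0,0,0,-40,-160,-80,-1],
    [0,0,0,-40,-210,-80,-1],
    [0,0,0,-45,-250,-80,-1],
    [0,0,0,-45,-290,-80,-1],
    [0,0,0,-45,-290,-80,-1],
    [0,0,0,-45,-290,-80,-1]
  ]
}}

```text
time_s: 21.5
ee_pos: [496.3, 5.2, 182.1]
ee_rot: [180.0, 0.3, 176.7]
force: [0.7, -0.1, -2.4]
gripper_width: 22.1
gripper_force: 45.0
```

```bash
python3 -c "
from h import *
to((504,0,60,178.5),(504,0,37.5,178.5))
a=grab_frame('top')[90:330,135:465,::-1];b=grab_frame('scene')[120:400,180:520,::-1]
cv2.imwrite('pics/c6.png',np.vstack([cv2.resize(a,(440,320)),cv2.resize(b,(440,280))]) if 0 else np.hstack([cv2.resize(a,(400,291)),cv2.resize(b,(353,291))]))"
```

```text
21.5 pos [496.3   5.2 182.1] rot [180.    0.3 176.7] F [ 0.7 -0.1 -2.4] w 22.1 gf 45.0
turn [ 0.   0.3 -1.8] shift [ -7.3  -4.8 122.2]
turn [ 0.   0.3 -1.8] shift [ -7.2  -4.8 144.7]
```

View pics/c6.png

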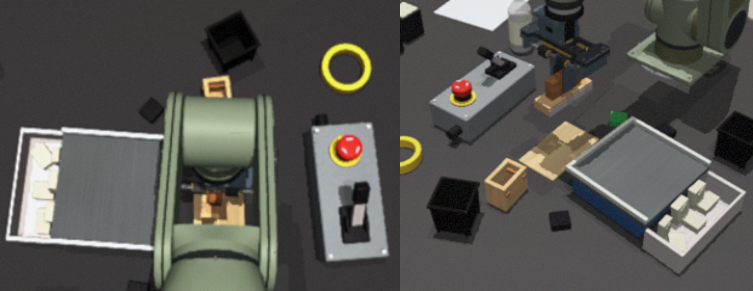

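The plate is clear and the lumps are in the trough, at (45,150–230) in the left half. The isolator is still off. Now I'll set the scraper down on its board.

>>> {"method": "carry_out", "body": {
  "commands": [
    [0,0,-1.8,-7,-5,20,-1],
    [0,0,-1.8,-7,-5,50,-1],
    [0,0,-1.8,-7,-5,80,-1],
    [0,0,-1.8,-7,-5,105,-1],
    [0,0,-1.8,-7,-5,122,-1],
    [0,0,-1.8,-7,-5,132,-1],
    [0,0,-1.8,-7,-5,139,-1],
    [0,0,-1.8,-7,-5,143,-1],
    [0,0,-1.8,-7,-5,144.5,-1],
    [0,0,-1.8,-7,-5,145.5,-1],
    [0,0,-1.8,-7,-5,146,-1],
    [0,0,-1.8,-7,-5,146,-1]
  ]
}}

```text
time_s: 22.8
ee_pos: [504.3, 0.5, 36.5]
ee_rot: [-180.0, 0.4, 178.6]
force: [-0.2, 0.0, -1.8]
gripper_width: 21.9
gripper_force: 45.0
```

>>> {"method": "carry_out", "body": {
  "commands": [
    [0,0,0,0,0,0.6,-1],
    [0,0,0,0,0,1.2,-1],
    [0,0,0,0,0,1.5,-1],
    [0,0,0,0,0,1.5,-1],
    [0,0,0,0,0,1.5,-1]
  ]
}}

```text
time_s: 23.3
ee_pos: [504.3, 0.5, 35.4]
ee_rot: [-180.0, 0.3, 178.6]
force: [-1.2, -0.0, 5.6]
gripper_width: 21.7
gripper_force: 45.0
```

>>> {"method": "carry_out", "body": {
  "commands": [
    [0,0,0,0,0,0,1],
    [0,0,0,0,0,0,1],
    [0,0,0,0,0,0,1],
    [0,0,0,0,0,0,1],
    [0,0,0,0,0,0,1],
    [0,0,0,0,0,-15,1],
    [0,0,0,0,0,-40,1],
    [0,0,0,0,0,-80,1],
    [0,0,0,0,0,-125,1],
    [0,0,0,-40,0,-125,1],
    [0,0,-8,-80,0,-125,1],
    [0,0,-8,-120,0,-125,1],
    [0,0,-8,-160,4,-125,1],
    [0,0,-8,-160,4,-125,1],
    [0,0,-8,-160,4,-125,1],
    [0,0,-8,-160,4,-125,1],
    [0,0,-8,-160,4,-125,1]
  ]
}}

```text
time_s: 25.0
ee_pos: [662.2, 0.8, 160.8]
ee_rot: [-180.0, 0.3, -173.4]
force: [-0.7, -0.1, -0.2]
gripper_width: 91.3
gripper_force: 0.0
```

```bash
python3 -c "
from h import *
to((675,4,35,186.8))
c=cam('wrist')
for d in [(39,25),(39,-25),(-39,-25),(-39,25)]:
  a=np.radians(6.8);print(np.round(w2px(c,(675+d[0]*np.cos(a)-d[1]*np.sin(a),4+d[0]*np.sin(a)+d[1]*np.cos(a),64))))
cv2.imwrite('pics/w7.png',grab_frame('wrist')[:,:,::-1])"
```

```text
25.0 pos [662.2   0.8 160.8] rot [-180.     0.3 -173.4] F [-0.7 -0.1 -0.2] w 91.3 gf 0.0
turn [-0.   0.3 -0.2] shift [-12.5   1.9 125.8]
[352. 300.]
[291. 300.]
[289. 207.]
[354. 207.]
```

View pics/w7.png

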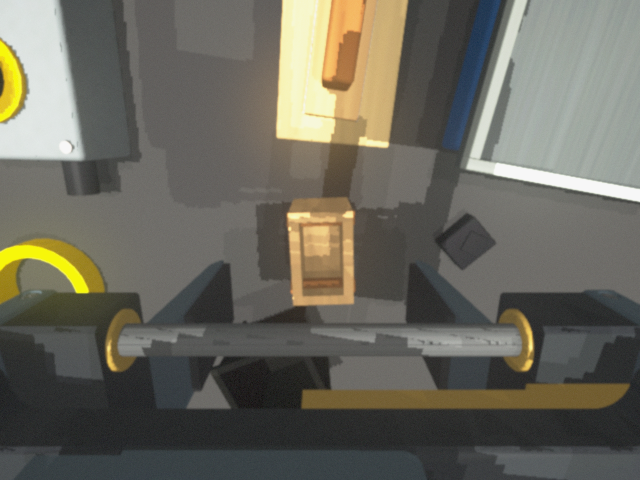

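The mould rim is at (288–355, 212–305), about 3 mm further out than predicted and turned roughly 1° more. The pot behind is clear of the fingers, so I'll grasp the mould.

>>> {"method": "carry_out", "body": {
  "commands": [
    [0,0,-1,-15.5,2,10,1],
    [0,0,-1,-15.5,2,40,1],
    [0,0,-1,-15.5,2,70,1],
    [0,0,-1,-15.5,2,100,1],
    [0,0,-1,-15.5,2,120,1],
    [0,0,-1,-15.5,2,130,1],
    [0,0,-1,-15.5,2,132,1],
    [0,0,-1,-15.5,2,132,1],
    [0,0,-1,-15.5,2,132,0],
    [0,0,-1,-15.5,2,132,-1],
    [0,0,-1,-15.5,2,132,-1],
    [0,0,-1,-15.5,2,132,-1],
    [0,0,-1,-15.5,2,132,-1],
    [0,0,-1,-15.5,2,132,-1],
    [0,0,-1,-15.5,2,132,-1]
  ],
  "force": 25
}}

```text
time_s: 26.55
ee_pos: [679.3, 4.5, 28.7]
ee_rot: [-179.9, 0.3, -172.4]
force: [-0.1, 0.2, 0.8]
gripper_width: 50.1
gripper_force: 24.9
```

>>> {"method": "carry_out", "body": {
  "commands": [
    [0,0,0,0,0,-20,-1],
    [0,0,0,0,0,-60,-1],
    [0,0,0,0,0,-100,-1],
    [0,0,0,0,0,-140,-1],
    [0,0,0,0,0,-140,-1]
  ]
}}

```text
time_s: 27.05
ee_pos: [682.0, 4.5, 175.2]
ee_rot: [-179.8, 1.0, -172.4]
force: [1.2, -0.6, -2.0]
gripper_width: 50.0
gripper_force: 24.9
```

```bash
python3 -c "
from h import *
to(mach(0,-42.5,165),mach(0,-42.5,100))"
```

```text
27.05 pos [682.    4.5 175.2] rot [-179.8    1.  -172.4] F [ 1.2 -0.6 -2. ] w 50.0 gf 24.9
turn [-0.1  1.  10.8] shift [160.9 220.7   6.8]
turn [-0.1  1.  10.8] shift [162.  220.9  71.8]
```

>>> {"method": "carry_out", "body": {
  "commands": [
    [0,0,2,24,34,3,-1],
    [0,0,4,48,68,3,-1],
    [0,0,6,72,100,3,-1],
    [0,0,8,96,132,3,-1],
    [0,0,10.8,120,165,3,-1],
    [0,0,10.8,142,195,3,-1],
    [0,0,10.8,160,221,3,-1],
    [0,0,10.8,160,221,3,-1],
    [0,0,10.8,160,221,3,-1],
    [0,0,10.8,160,221,30,-1],
    [0,0,10.8,160,221,50,-1],
    [0,0,10.8,160,221,60,-1],
    [0,0,10.8,160,221,64,-1],
    [0,0,10.8,160,221,64,-1],
    [0,0,10.8,160,221,64,-1]
  ]
}}

```text
time_s: 28.55
ee_pos: [491.8, 202.3, 104.2]
ee_rot: [180.0, 0.4, 176.8]
force: [-0.0, -0.2, -1.7]
gripper_width: 50.0
gripper_force: 24.9
```

```bash
python3 -c "
from h import *
to(mach(0,-42.5,99))"
```

```text
28.55 pos [491.8 202.3 104.2] rot [180.    0.4 176.8] F [-0.  -0.2 -1.7] w 50.0 gf 24.9
turn [0.  0.4 0. ] shift [-1.5 -0.4  5.2]
```

>>> {"method": "carry_out", "body": {
  "commands": [
    [0,0.3,0,-1.5,0,2,-1],
    [0,0.3,0,-1.5,0,3.5,-1],
    [0,0.3,0,-1.5,0,4.5,-1],
    [0,0.3,0,-1.5,0,5.2,-1],
    [0,0.3,0,-1.5,0,5.8,-1],
    [0,0.3,0,-1.5,0,6.3,-1],
    [0,0.3,0,-1.5,0,6.5,-1],
    [0,0.3,0,-1.5,0,6.5,-1]
  ]
}}

```text
time_s: 29.35
ee_pos: [492.5, 202.3, 98.6]
ee_rot: [180.0, 0.1, 176.8]
force: [-2.7, -1.4, 9.1]
gripper_width: 50.2
gripper_force: 24.9
```

>>> {"method": "carry_out", "body": {
  "commands": [
    [0,0,0,0,0,0,1],
    [0,0,0,0,0,0,1],
    [0,0,0,0,0,0,1],
    [0,0,0,0,0,0,1],
    [0,0,0,0,0,0,1],
    [0,0,0,0,0,-15,1],
    [0,0,0,0,0,-45,1],
    [0,0,0,0,0,-95,1],
    [0,0,0,0,0,-130,1],
    [0,0,0,0,-50,-130,1],
    [0,0,0,0,-100,-130,-1],
    [0,0,-8,0,-150,-130,-1],
    [0,0,-8,0,-200,-130,-1],
    [0,0,-8,0,-250,-130,-1],
    [0,0,-8,0,-300,-130,-1],
    [0,0,-8,0,-350,-130,-1],
    [0,0,-8,0,-400,-130,-1],
    [0,0,-8,0,-440,-130,-1],
    [0,0,-8,0,-440,-130,-1],
    [0,0,-8,0,-440,-130,-1]
  ]
}}

```text
time_s: 31.35
ee_pos: [467.8, -237.7, 226.6]
ee_rot: [179.9, -0.0, -175.3]
force: [0.7, 0.7, -0.4]
gripper_width: 14.2
gripper_force: 0.0
```

```bash
python3 -c "
from h import *
a=np.radians(5.4)
st=lambda x,z:(497.5+x*np.cos(a),-245.9+x*np.sin(a),z,185.4)
to(st(38,215),st(38,142),st(-80,142))
a=grab_frame('top')[150:320,135:345,::-1];b=grab_frame('scene')[120:400,180:520,::-1]
cv2.imwrite('pics/c8.png',np.hstack([cv2.resize(a,(420,340)),cv2.resize(b,(380,340))]))"
```

```text
31.35 pos [ 467.8 -237.7  226.6] rot [ 179.9   -0.  -175.3] F [ 0.7  0.7 -0.4] w 14.2 gf 0.0
turn [ 0.1 -0.  -0.7] shift [-66.9 -10.2  11.5]
turn [ 0.1 -0.  -0.7] shift [-67.  -10.3  84.5]
turn [ 0.1 -0.  -0.7] shift [ 51.  -11.7  84.6]
```

View pics/c8.png

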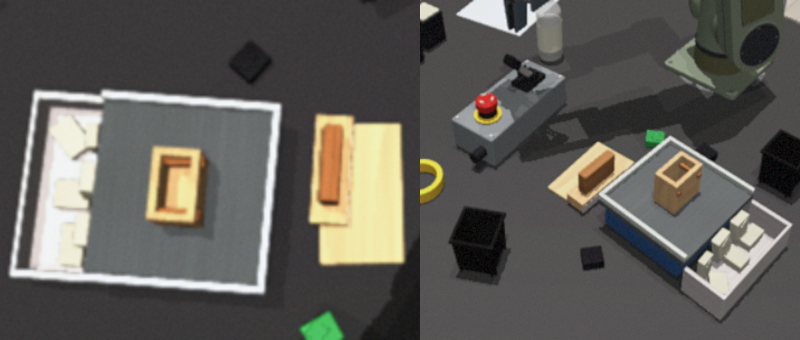

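The scraper has been knocked to the board's edge, with its handle at (331,163) in the left half. The mould stands well on the plate and six lumps are in the trough. I'll measure the scraper and put it back.

```bash
python3 -c "
from h import *
c=cam('top')
P=lambda u,v,z: px2w(c,135+(u+.5)/2-.5,150+(v+.5)/2-.5,z)[:2]
for n,q,z in (('handle',[(325,125),(343,126),(337,202),(319,200)],74),('base',[(317,115),(355,117),(350,224),(309,220)],28)):
  w=np.array([P(*p,z) for p in q]);m=w.mean(0);d=w[0]+w[1]-w[2]-w[3];print(n,m.round(1),np.degrees(np.arctan2(d[1],d[0])).round(1))
to((528,20,150,176))
"
```

```text
handle [528.4  35.4] -3.3
base [530.   34.4] -2.3
31.45 pos [ 468.1 -236.1  226.8] rot [ 180.    -0.  -175.1] F [-0.9  0.8 -0.2] w 6.3 gf 0.0
turn [ 0.  -0.   8.9] shift [-81.4 250.1  77. ]
```

>>> {"method": "carry_out", "body": {
  "commands": [
    [0,0,3,-20,45,0,0.1],
    [0,0,5,-35,95,0,0.1],
    [0,0,8.2,-50,145,10,0.1],
    [0,0,8.2,-70,195,30,0.1],
    [0,0,8.2,-84,240,50,0.1],
    [0,0,8.2,-84,265,77,0.1],
    [0,0,8.2,-84,265,85,0.1],
    [0,0,8.2,-84,265,85,0.1],
    [0,0,8.2,-84,265,85,0.1]
  ]
}}

```text
time_s: 32.35
ee_pos: [529.8, 34.1, 142.8]
ee_rot: [-180.0, 0.1, 176.7]
force: [-0.7, -0.0, -0.3]
gripper_width: 50.2
gripper_force: 0.0
```

```bash
python3 -c "
from h import *
to((529,35,80,176.7),(529,35,36,176.7))
c=cam('wrist')
for d in [(45,11),(45,-11),(-45,-11),(-45,11)]:
  a=np.radians(-3.3);print(np.round(w2px(c,(529+d[0]*np.cos(a)-d[1]*np.sin(a),35+d[0]*np.sin(a)+d[1]*np.cos(a),74))))
cv2.imwrite('pics/w9.png',grab_frame('wrist')[:,:,::-1])"
```

```text
32.35 pos [529.8  34.1 142.8] rot [-1.800e+02  1.000e-01  1.767e+02] F [-0.7 -0.  -0.3] w 50.2 gf 0.0
turn [-0.   0.1 -0. ] shift [ 0.9  0.9 62.8]
turn [-0.   0.1 -0. ] shift [  1.    0.9 106.8]
[335. 308.]
[306. 308.]
[304. 186.]
[337. 186.]
```

View pics/w9.png

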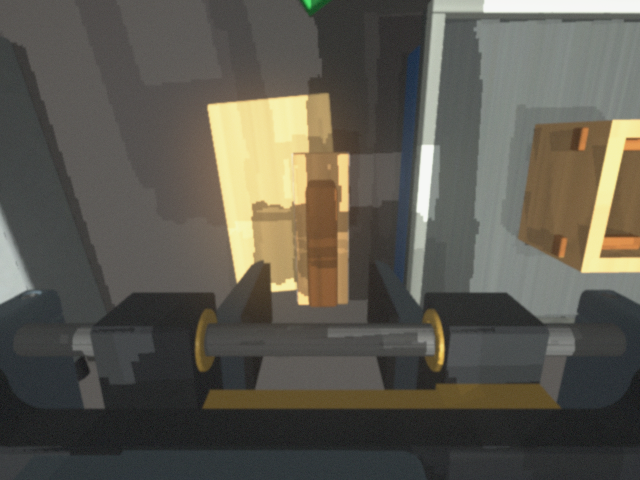

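The handle is at (306–336, 182–305), about 2 mm from the prediction and upright. I'll grip and re-place it.

>>> {"method": "carry_out", "body": {
  "commands": [
    [0,0,0,3,1,30,0.1],
    [0,0,0,3,1,60,0.1],
    [0,0,0,3,1,85,0.1],
    [0,0,0,3,1,100,0.1],
    [0,0,0,3,1,107,0.1],
    [0,0,0,3,1,107,0.1],
    [0,0,0,3,1,107,-1],
    [0,0,0,3,1,107,-1],
    [0,0,0,3,1,107,-1],
    [0,0,0,3,1,107,-1],
    [0,0,0,3,1,107,-1],
    [0,0,0,3,1,107,-1]
  ],
  "force": 40
}}

```text
time_s: 33.6
ee_pos: [527.1, 35.3, 35.6]
ee_rot: [180.0, 0.1, 176.6]
force: [-0.2, 0.1, 5.1]
gripper_width: 21.8
gripper_force: 40.0
```

```bash
python3 -c "
from h import *
to((504,0,45,180),(504,0,36.5,180))"
```

```text
33.6 pos [527.1  35.3  35.6] rot [1.800e+02 1.000e-01 1.766e+02] F [-0.2  0.1  5.1] w 21.8 gf 40.0
turn [ 0.   0.1 -3.4] shift [ 20.9 -36.6  -9.4]
turn [ 0.   0.1 -3.4] shift [ 21.  -36.6  -0.9]
```

>>> {"method": "carry_out", "body": {
  "commands": [
    [0,0,0,0,0,-6,-1],
    [0,0,0,0,0,-12,-1],
    [0,0,-1.5,7,-12,-12,-1],
    [0,0,-3.4,14,-24,-12,-1],
    [0,0,-3.4,21,-36.5,-12,-1],
    [0,0,-3.4,21,-36.5,-12,-1],
    [0,0,-3.4,21,-36.5,-7,-1],
    [0,0,-3.4,21,-36.5,-3,-1],
    [0,0,-3.4,21,-36.5,-1,-1],
    [0,0,-3.4,21,-36.5,0,-1],
    [0,0,-3.4,21,-36.5,0.5,-1],
    [0,0,-3.4,21,-36.5,0.5,-1],
    [0,0,-3.4,21,-36.5,0.5,-1]
  ]
}}

```text
time_s: 34.9
ee_pos: [503.5, 0.4, 35.6]
ee_rot: [180.0, 0.0, -179.9]
force: [-5.4, 0.0, 9.9]
gripper_width: 22.5
gripper_force: 40.0
```

Contact. Release, then rise and head for the station.

>>> {"method": "carry_out", "body": {
  "commands": [
    [0,0,0,0,0,0,0.5],
    [0,0,0,0,0,0,0.5],
    [0,0,0,0,0,0,0.5],
    [0,0,0,0,0,0,0.5],
    [0,0,0,0,0,0,0.5],
    [0,0,0,0,0,-15,0.5],
    [0,0,0,0,0,-45,0.5],
    [0,0,0,0,0,-95,0.5],
    [0,0,0,0,0,-145,0.5],
    [0,0,0,0,0,-180,-1],
    [0,0,-5.4,-8,-50,-180,-1],
    [0,0,-5.4,-16,-100,-180,-1],
    [0,0,-5.4,-24,-150,-180,-1],
    [0,0,-5.4,-31,-200,-180,-1],
    [0,0,-5.4,-31,-243,-180,-1],
    [0,0,-5.4,-31,-243,-180,-1],
    [0,0,-5.4,-31,-243,-180,-1],
    [0,0,-5.4,-31,-243,-180,-1]
  ]
}}

```text
time_s: 36.7
ee_pos: [534.4, -241.9, 214.3]
ee_rot: [179.9, -0.0, -174.5]
force: [-0.1, 0.3, 0.5]
gripper_width: 0.6
gripper_force: 0.0
```

```bash
python3 -c "
from h import *
a=np.radians(5.4)
st=lambda x,z:(497.5+x*np.cos(a),-245.9+x*np.sin(a),z,185.4)
to(st(38,215),st(38,142),st(-80,142))
a=grab_frame('top')[150:320,135:345,::-1];b=grab_frame('scene')[120:400,180:520,::-1]
cv2.imwrite('pics/c10.png',np.hstack([cv2.resize(a,(420,340)),cv2.resize(b,(380,340))]))"
```

```text
36.7 pos [ 534.4 -241.9  214.3] rot [ 179.9   -0.  -174.5] F [-0.1  0.3  0.5] w 0.6 gf 0.0
turn [ 0.1 -0.   0.1] shift [-0.9 -0.5 -0.7]
turn [ 0.1 -0.   0.1] shift [-0.9 -0.5 72.3]
turn [ 0.1 -0.   0.1] shift [117.1  -0.4  72.3]
```

View pics/c10.png

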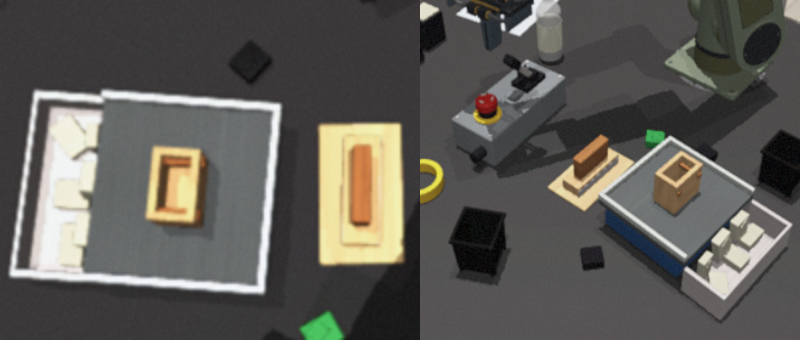

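The scraper is centred on its board at (360,185), and the mould and lumps are unchanged. Next I'll throw the isolator back to on.

>>> {"method": "carry_out", "body": {
  "commands": [
    [0,0,0,0,0,30,-1],
    [0,0,0,0,0,60,-1],
    [0,0,0,0,0,72,-1],
    [0,0,0,0,0,72,-1],
    [0,0,0,15,0,72,-1],
    [0,0,0,30,0,72,-1],
    [0,0,0,45,0,72,-1],
    [0,0,0,60,0,72,-1],
    [0,0,0,75,0,72,-1],
    [0,0,0,88,0,72,-1],
    [0,0,0,98,0,72,-1],
    [0,0,0,105,0,72,-1],
    [0,0,0,109,0,72,-1],
    [0,0,0,109,0,72,-1]
  ]
}}

```text
time_s: 38.2
ee_pos: [425.7, -253.4, 142.5]
ee_rot: [180.0, -0.0, -174.6]
force: [-0.0, 0.3, 0.1]
gripper_width: -0.0
gripper_force: 0.0
```

>>> {"method": "carry_out", "body": {
  "commands": [
    [0,0,0,-12,0,0,-1],
    [0,0,0,-25,0,0,-1],
    [0,0,0,-25,0,-40,-1],
    [0,0,0,-40,0,-70,1],
    [0,0,0,-90,0,-70,1],
    [0,0,0,-130,0,-70,1],
    [0,0,0,-145,0,-70,1],
    [0,0,0,-145,0,-70,1],
    [0,0,0,-145,0,-70,1]
  ]
}}

```text
time_s: 39.1
ee_pos: [570.7, -239.1, 211.8]
ee_rot: [180.0, -0.1, -174.5]
force: [-0.6, 1.0, 0.4]
gripper_width: 45.5
gripper_force: 0.0
```

```bash
python3 -c "
from h import *
to((571,-238.5,130,185.4),(571,-238.5,91,185.4))
c=cam('wrist');print(w2px(c,(571,-238.5,114)))
a=grab_frame('wrist')[:,:,::-1];b=grab_frame('scene')[120:320,180:380,::-1]
cv2.imwrite('pics/c11.png',np.hstack([cv2.resize(a,(450,338)),cv2.resize(b,(338,338))]))"
```

```text
39.1 pos [ 570.7 -239.1  211.8] rot [ 1.800e+02 -1.000e-01 -1.745e+02] F [-0.6  1.   0.4] w 45.5 gf 0.0
turn [ 0.  -0.1  0.1] shift [-0.4  0.5 81.8]
turn [ 0.  -0.1  0.1] shift [ -0.5   0.5 120.8]
(np.float64(319.72303583321184), np.float64(240.34492690389402))
```

View pics/c11.png

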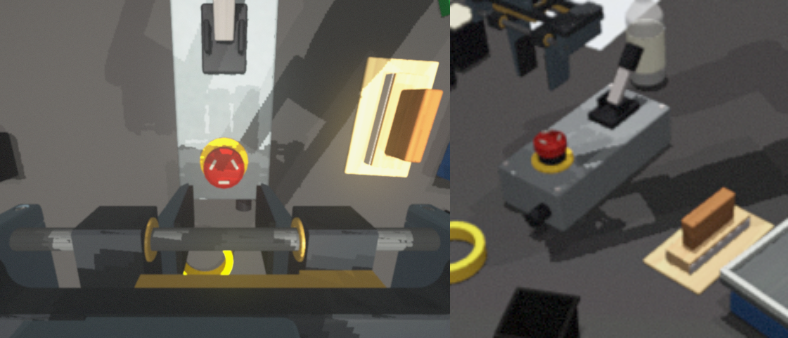

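The isolator handle is back on, at (632,65) in the right half. The mushroom is at (317,236) in full-frame pixels against a prediction of (320,240). I'll descend and grip its rim.

>>> {"method": "carry_out", "body": {
  "commands": [
    [0,0,0,0,0,10,1],
    [0,0,0,0,0,20,1],
    [0,0,0,0,0,30,1],
    [0,0,0,0,0,60,1],
    [0,0,0,0,0,90,1],
    [0,0,0,0,0,110,1],
    [0,0,0,0,0,118,1],
    [0,0,0,0,0,120,1],
    [0,0,0,0,0,120,0.3],
    [0,0,0,0,0,120,-1],
    [0,0,0,0,0,120,-1],
    [0,0,0,0,0,120,-1],
    [0,0,0,0,0,120,-1],
    [0,0,0,0,0,120,-1],
    [0,0,0,0,0,120,-1]
  ],
  "force": 20
}}

```text
time_s: 40.7
ee_pos: [570.6, -239.9, 92.8]
ee_rot: [-180.0, 0.0, -174.6]
force: [-0.2, -1.9, 1.7]
gripper_width: 46.8
gripper_force: 20.0
```

>>> {"method": "carry_out", "body": {
  "commands": [
    [0,0,4,0,0,-0.5,-1],
    [0,0,8,0,0,-1,-1],
    [0,0,12,0,0,-2,-1],
    [0,0,16,0,0,-2.5,-1],
    [0,0,20,0,0,-3,-1],
    [0,0,24,0,0,-4,-1],
    [0,0,28,0,0,-4.5,-1],
    [0,0,32,0,0,-5,-1],
    [0,0,36,0,0,-6,-1],
    [0,0,40,0,0,-6.5,-1],
    [0,0,44,0,0,-7,-1],
    [0,0,48,0,0,-7.5,-1],
    [0,0,49,0,0,-7.5,-1],
    [0,0,49,0,0,-7.5,-1],
    [0,0,49,0,0,-7.5,-1],
    [0,0,49,0,0,-7.5,-1]
  ]
}}

```text
time_s: 42.3
ee_pos: [570.9, -237.7, 100.1]
ee_rot: [179.9, -0.1, 136.5]
force: [1.5, 5.1, 1.3]
gripper_width: 46.9
gripper_force: 20.0
```

Release, rise straight up and check.

>>> {"method": "carry_out", "body": {
  "commands": [
    [0,0,0,0,0,0,0],
    [0,0,0,0,0,0,1],
    [0,0,0,0,0,0,1],
    [0,0,0,0,0,0,1],
    [0,0,0,0,0,0,1],
    [0,0,0,0,0,-20,1],
    [0,0,0,0,0,-60,1],
    [0,0,0,0,0,-110,1],
    [0,0,0,0,0,-150,1],
    [0,0,0,0,0,-150,1],
    [0,0,0,0,0,-150,1]
  ]
}}

```text
time_s: 43.4
ee_pos: [570.6, -239.9, 250.9]
ee_rot: [180.0, 0.1, 136.4]
force: [-0.8, 0.2, 0.1]
gripper_width: 91.1
gripper_force: 0.0
```

```bash
python3 -c "
from h import *
to()
f=grab_frame('scene'); cv2.imwrite('pics/s12.png',f[:,:,::-1])
i=cv2.imread('pics/scene0.png')
b=lambda a:cv2.resize(a[150:260,180:340],(400,275))
c=f[:,:,::-1]
cv2.imwrite('pics/c12.png',np.vstack([np.hstack([b(i),b(c)]),cv2.resize(c[200:400,180:520],(800,325))[:, :]]))"
```

```text
43.4 pos [ 570.6 -239.9  250.9] rot [1.800e+02 1.000e-01 1.364e+02] F [-0.8  0.2  0.1] w 91.1 gf 0.0
```

View pics/c12.png

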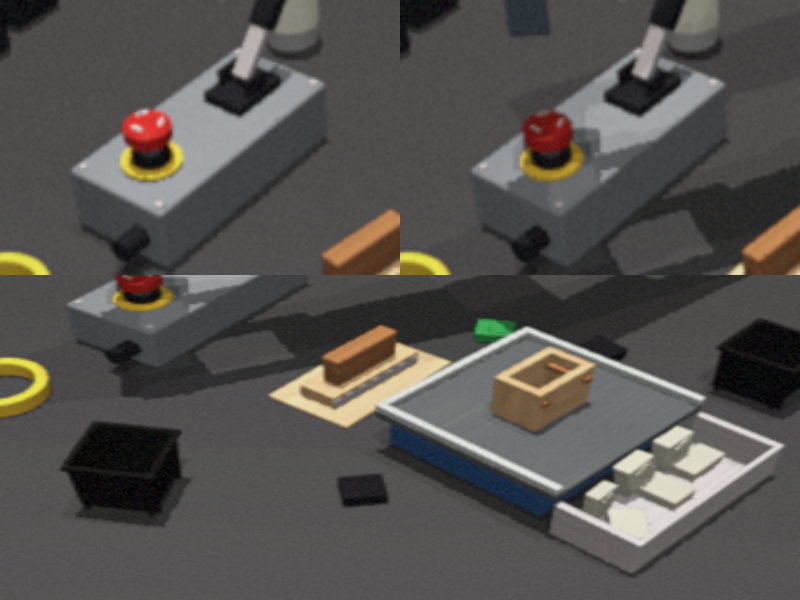

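The mushroom stands as high as at the start, with its top at row 110 in both crops. The isolator is on, the scraper and mould are in place, and all six lumps lie in the trough. I'll hand it in.

```bash
python3 -c "
from workcell import *
print(workorder.job_done())"
```

```text
the job is handed in; nothing more can be done
None
```

I've handed the job in after about 43 s of arm time, with no verdict returned: in the last pictures the plate is clean, all six lumps are in the trough, the scraper and mould are in place, the isolator is on and the mushroom is up; the scraper was knocked to its board's edge partway through, so I put it back before switching on.

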